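# Snap the joystick panel onto the stage controller

## Robot

A 6-joint arm with a two-finger parallel gripper is mounted at the origin on the work surface. World frame = base frame: x ahead of the robot, y to its left, z up, the work surface at z = 0. Lengths are in m, angles in degrees, forces in N, time in s.
With the tool pointing down it reaches from about 0.3 to 0.75 m from the base axis. Payload 8.5 kg.
Tool frame: the origin (TCP) lies on the centre line of the jaws, within the pads' length; the fingertips stand 25 mm ahead of it and the grasp point (between the pads) lies 6 mm ahead of it; z points along the fingers, y is the line along which they close (so a half turn about z gives the same grasp; the last joint's range is limited). The gripper opens to 85 mm and grips with 20 to 120 N. Pads are 22 mm wide; open, the fingers measure 114 mm over their backs; the gripper's body (76 mm by 85 mm) begins 54 mm behind the grasp point. The pads swing forward as they close: fully open they stand 13 mm farther back than shut.
Start: joints at [-81.033, 21.807, 74.336, -0, 83.858, -12.336], TCP at [0.2, -0.512, 0.256] pointing down, gripper open.
Joint ranges: [-178.18, 178.18], [-50.72, 133.34], [12.68, 142.11], [-81.47, 261.47], [9.98, 163.14], [-165.26, 165.26]. Speed limits (degrees/s): [136.94, 136.94, 180, 180, 180, 180].

## Interface

Orientations are given as a 3x3 rotation matrix whose columns are the frame's x, y, z axes.
In Python, from rig import telemetry, optics, env gives the robot as it stands.
- The arm moves only by the tool send_rows, never from a script. Its argument "deltas" is a list that holds one entry, the list of rows, each a list of 7 numbers: the shift along the tool's x, y, z in m, then the turn, a rotation vector about the tool's x, y, z in rad, then the opening, from -1 (shut) to 1 (fully open), so that 0 is half open. In form: [[[x, y, z, ax, ay, az, grip], ...]]. A call has 1 to 12 rows; each row shifts and turns the commanded pose from where the row before left it, along the tool's axes as they then stand; what a row does not reach is not made up. A row lasts 1/8 s, in which the tool goes at most 62.5 mm and 10.7 degrees, less where a joint would pass 70% of its speed; a pose out of reach is approached as far as the arm can. A call is refused whole if a number of a shift passes 0.0625 or a number of a turn 0.188, either way. A call with a gripper value outside its range is refused whole. The fingers move at their own pace and stop on an object; "squeeze" is the grip in N (left out, the last holds). Time passes only in rows, so rows that do not move let the fingers close. It gives the time, the measured TCP pose, the force, the opening and the grip force at its end, in the units of the state.
- telemetry.observe(): the state, without advancing time (a new reading comes with each control period).
- optics.get_image(name): name is "scene" or "top"; returns a dict with "image" (400x640x3 uint8, red, green, blue), "range_z" (400x640 float32, m along the optical axis (not along the pixel's ray), 0 where there is no reading), "K" (3x3 intrinsics, pixels), "k1" (the pictures are not rectified: a ray, as slopes to the right and down, at radius r is drawn at 1 + k1 r^2 times it, then the intrinsics apply), "rvec" (rotation vector, rad) and "tvec" (3), from world to camera coordinates, as OpenCV has them. Camera axes: x right, y down, z forward; pixel columns grow to the right and rows downward; lengths in m; the calibration is good to about 2 mm. A picture is of the moment at which its call begins.
- env.close_job(): hands the job in; it is judged then, once.
The state is a dict: "time_s": time; "q": joint angles; "qvel": joint speeds; "joint_efforts": joint torques, N m; "position": TCP position; "tool_rot": TCP orientation; "ft_force": force on the tool from outside, world axes, zero at the start; "wrist_torque": the same for the moment, N m; "grip_width": finger opening in m; "gripper_force": force on a finger pad.
Only numpy, scipy, OpenCV 4.12 (cv2) and the standard library are available. Lean on these libraries where they do the work, as an engineer would, in place of code of your own. Each camera call takes 0.05 s, during which the arm holds its last target. There are 200 camera calls.

## Task

Fit the loose joystick panel back onto the open controller box, blue stripe to blue stripe: hang its four holes on the four studs, then press it down corner by corner, without letting it cock steeply, until all four studs have clicked through and the plate sits fully home on every one. Press gently, never pushing with more than 20 N, and do not disturb the bottle, the bowl or the specimen.

Things in the scene. Friction and masses are not known exactly. Their poses are not given: they have to be found in the camera images.
- grip (a point): Centre of the black block (joystick housing, 50 mm along the panel's x, 32 along y, 30 high) in the middle of the loose panel, a dark plate 130 (x) x 170 (y) x 4 mm, about 350 g, lying flat. The point is 19 mm above the plate's underside, z up; a rubber stub rises 18 mm above the block. 14 mm square holes go through the plate at x = +-48, y = +-70 mm from it.
- panel_mark (a point): Middle of the blue stripe at the panel's -y end, at the plate's underside, 81.5 mm from its centre; axes as the panel. Four white spots on the plate's top, at x = +-46, y = +-40 mm from the panel's centre, show where to push, one beside each hole. When one corner is pushed home the opposite one may rise by up to 8 mm until it is pushed in turn.
- box: Open white controller box, 130 (x) x 170 (y) x 26 mm high, fixed to the bench; origin at the centre of its underside, z up. Inside, at x = +-48, y = +-70 mm, stand four yellow snap studs with grey shoulders 18 mm square. All four shoulders are at one height, but it differs from box to box: 33 to 47 mm above the underside. The panel sits on them and never touches the rim.
- box_mark (a point): Middle of the -y end of the box (blue stripe on its rim and end wall), 81.5 mm from its centre and 40 mm above its underside; axes as the box. The panel's blue stripe belongs over it.
- barb_nl (a joint): Outer of the two orange spring barbs of the near left (-x, +y) stud: 0 sprung out, up to 0.0035 m pushed in by the plate. Above its shoulder a stud is 12 mm thick for 10 mm, then tapers to 3.6 mm at 18.5 mm. Barbs point along +-x; they stop the plate 8 to 9 mm above the shoulder; 8 to 14 N on the white spot pushes the corner past them; it gives, then stops hard, locked.
- barb_nr (a joint): Outer of the two orange spring barbs of the near right (-x, -y) stud: 0 sprung out, up to 0.0035 m pushed in by the plate. Above its shoulder a stud is 12 mm thick for 10 mm, then tapers to 3.6 mm at 18.5 mm. Barbs point along +-x; they stop the plate 8 to 9 mm above the shoulder; 8 to 14 N on the white spot pushes the corner past them; it gives, then stops hard, locked.
- barb_fl (a joint): Outer of the two orange spring barbs of the far left (+x, +y) stud: 0 sprung out, up to 0.0035 m pushed in by the plate. Above its shoulder a stud is 12 mm thick for 10 mm, then tapers to 3.6 mm at 18.5 mm. Barbs point along +-x; they stop the plate 8 to 9 mm above the shoulder; 8 to 14 N on the white spot pushes the corner past them; it gives, then stops hard, locked.
- barb_fr (a joint): Outer of the two orange spring barbs of the far right (+x, -y) stud: 0 sprung out, up to 0.0035 m pushed in by the plate. Above its shoulder a stud is 12 mm thick for 10 mm, then tapers to 3.6 mm at 18.5 mm. Barbs point along +-x; they stop the plate 8 to 9 mm above the shoulder; 8 to 14 N on the white spot pushes the corner past them; it gives, then stops hard, locked.
- bottle_mid (a point): Closed amber glass bottle, 52 mm across, 120 mm tall, standing; point half-way up. A bystander.
- dish_mid (a point): Blue ceramic bowl, 70 mm across, 45 mm tall; point on its axis 20 mm up. A bystander.
- puck_mid (a point): Red mounted metal specimen, a cylinder 40 mm across and 30 mm tall, standing; point half-way up. A bystander.
Not all that is in view belongs to the job. Leave any green look-alike of the box alone.

How it is judged (in metres and radians):
On the way:
1. the panel hangs level with all four holes around the studs, stripe to stripe, not yet snapped home (horizontal distance between grip and box below 0.005 m and horizontal distance between panel_mark and box_mark below 0.005 m and z of grip in the frame of carrier below 0.0315 m and angle between grip's own z axis and vertical below 0.12 rad and not (horizontal distance between grip and box below 0.004 m and horizontal distance between panel_mark and box_mark below 0.004 m and z of grip in the frame of carrier below 0.0205 m and angle between the z axis of grip and the z axis of box, either way round below 0.02 rad and value of joint each of barb_nl, barb_nr, barb_fl, barb_fr below 0.001 m)), for 0.2 s.
At the end, for the whole second after the job is handed in: The panel lies level (within 0.02 rad) on the box, centre and stripe within 4 mm of the box's, its underside within 1.5 mm of the stud shoulders, with all four barbs sprung out above the plate, and at rest (horizontal distance between grip and box below 0.004 m and horizontal distance between panel_mark and box_mark below 0.004 m and z of grip in the frame of carrier below 0.0205 m and angle between the z axis of grip and the z axis of box, either way round below 0.02 rad and value of joint each of barb_nl, barb_nr, barb_fl, barb_fr below 0.001 m and linear speed of panel below 0.01 m/s); the robot touches nothing.
It fails at once if the fingers push on the plate with more than 26 N (contact force between plate and the fingers above 26 N).
It fails at once if the panel is forced onto the studs: contact forces at all studs and barbs added up pass 45 N (contact force between panel and box above 45 N).
It fails at once if the panel is cocked by more than about 7 degrees while it is on the studs (distance between grip and box below 0.079 m and angle between grip's own z axis and vertical above 0.12 rad).
It fails at once if a bystander (bottle, bowl, specimen) is shifted by more than 15 mm (distance of any of bottle_mid, dish_mid, puck_mid from where it was at the start of the episode above 0.015 m).
It also fails if it takes over 72 s, if anything falls off the work surface, if the arm or the gripper's body presses on something with over 40 N, if the wrist force passes 120 N, or if a joint passes its speed limit or range.

## Working session

There is one attempt and no reset: what is moved stays moved. The work goes in short steps, Python scripts to look and compute and a tool call to move; the robot and the scene stay as the last step left them, time stands still between calls to the robot, and variables do not carry over. Pictures are saved under pics/ and viewed, at most 10 in all, crops included, and the job is handed in when it is done.

Besides the shell and the picture viewer there is one more tool, called by a JSON object that holds its "fn" and its "kwargs", one argument or row to a line. send_rows: Moves the arm, as the interface text tells. Its arguments: {"type":"object","properties":{"deltas":{"type":"array"},"squeeze":{"type":"number"}},"required":["deltas"]}

```bash
mkdir -p pics; ls; cat > h.py <<'E'
import numpy as np, cv2
from rig import telemetry, optics, env
def cam(n):
    d=optics.get_image(n); d['R']=cv2.Rodrigues(np.array(d['rvec'],float))[0]; d['t']=np.array(d['tvec'],float).reshape(3); d['K']=np.array(d['K'],float); return d
def ray(d,u,v):
    K=d['K']; D=np.array([d['k1'],0,0,0,0.])
    p=cv2.undistortPoints(np.array([[[u,v]]],float),K,D)[0,0]; return np.array([p[0],p[1],1.])
def at_z(d,u,v,z):
    r=d['R'].T@ray(d,u,v); c=-d['R'].T@d['t']; return c+r*(z-c[2])/r[2]
def at_depth(d,u,v):
    return d['R'].T@(ray(d,u,v)*np.median(d['range_z'][int(v)-1:int(v)+2,int(u)-1:int(u)+2])-d['t'])
def proj(d,P):
    return cv2.projectPoints(np.array(P,float).reshape(-1,1,3),np.array(d['rvec'],float),d['t'],d['K'],np.array([d['k1'],0,0,0,0.]))[0].reshape(-1,2)
def save(d,fn,box=None,s=1):
    im=d['image'][:,:,::-1]
    if box: x0,y0,x1,y1=box; im=im[y0:y1,x0:x1]
    cv2.imwrite(fn,cv2.resize(im,None,fx=s,fy=s,interpolation=cv2.INTER_CUBIC))
E
python3 - <<'E'
from h import *
import pickle
for n in('top','scene'):
    d=cam(n); save(d,f'pics/{n}0.png',None,1.25); pickle.dump(d,open(n+'0.pkl','wb'))
    print(n,d['K'].tolist(),d['k1'],(-d['R'].T@d['t']).round(3),d['R'][2].round(3))
print(telemetry.observe())
E
```

```text
pics
top [[502.74795989737464, 0.0, 324.8021397236427], [0.0, 502.74795989737464, 193.05597899204417], [0.0, 0.0, 1.0]] 0.04773608007549616 [ 0.48  -0.049  1.216] [ 0.062  0.002 -0.998]
scene [[414.6179043383442, 0.0, 308.37426520319565], [0.0, 414.6179043383442, 204.6711435438181], [0.0, 0.0, 1.0]] 0.009442950706389166 [1.111 0.454 0.791] [-0.519 -0.48  -0.707]
{'time_s': 0.1, 'q': array([-8.10321952e+01,  2.18375651e+01,  7.43777272e+01,  7.91663232e-05,
        8.38588677e+01, -1.23360587e+01]), 'qvel': array([-0.02946859, -0.0171917 , -0.12970613, -0.1499454 ,  0.04480692,
        0.07251161]), 'joint_efforts': array([ 4.73489868e-03, -4.49221945e+01, -2.31654060e+01, -8.40585790e-05,
        3.67700428e-03,  4.60412252e-05]), 'position': array([ 0.19978287, -0.51219338,  0.25578522]), 'tool_rot': array([[ 9.31666813e-01,  3.63313789e-01, -2.00403472e-04],
       [ 3.63313738e-01, -9.31665977e-01,  1.27872883e-03],
       [ 2.77870719e-04, -1.26415855e-03, -9.99999162e-01]]), 'ft_force': array([ 0.55173922, -0.6718379 , -0.43986731]), 'wrist_torque': array([0.01165381, 0.0333432 , 0.00988727]), 'gripper_force': 0.0, 'grip_width': 0.08528180010121794}
```

View pics/top0.png

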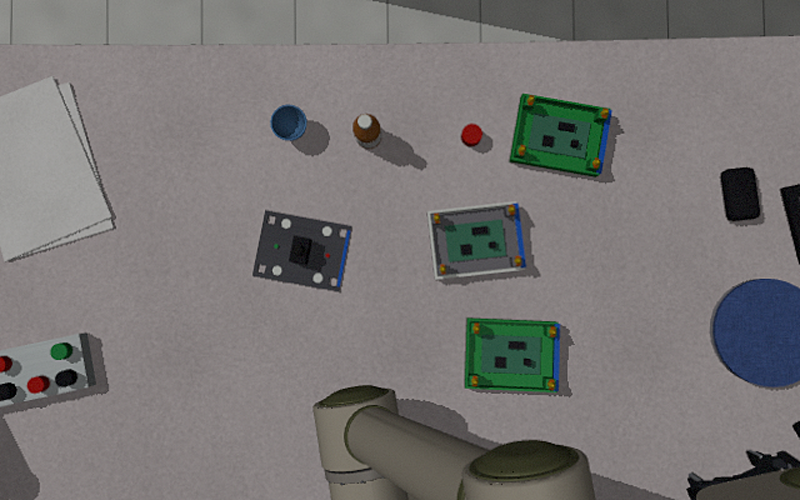

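View pics/scene0.png

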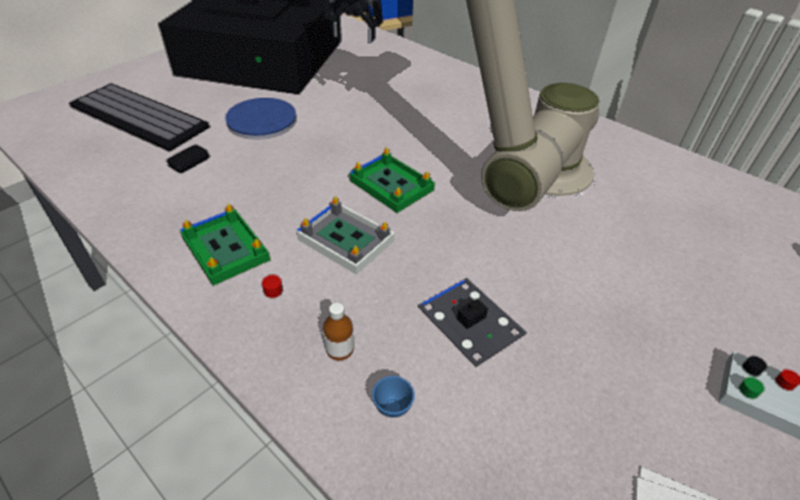

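The top view shows the panel near (302,251)/1.25 px with its stripe on the right. The white box is near (477,241)/1.25 px, stripe also on the right. Green look-alikes sit above and below it. Next I'll enlarge both for corner readings.

```bash
python3 - <<'E'
from h import *
import pickle
d=pickle.load(open('top0.pkl','rb'));im=d['image'][:,:,::-1]
a=[cv2.resize(im[158:238,x:x+88],None,fx=4.5,fy=4.5,interpolation=cv2.INTER_CUBIC) for x in(198,340)]
cv2.imwrite('pics/c1.png',np.hstack(a))
s=pickle.load(open('scene0.pkl','rb'))
save(s,'pics/c2.png',(230,150,430,300),4)
# depth heights
for n,q in(('panel plate',(258,180)),('block',(241,200)),('box floor pcb',(365,200)),('bench',(310,230))): print(n,at_depth(d,*q).round(4))
# depth map of box studs: world points in region
H=[]
for v in range(155,232):
  for u in range(335,428):
    z=d['range_z'][v,u]
    if z>0:
      H.append((u,v,*(d['R'].T@(ray(d,u,v)*z-d['t']))))
H=np.array(H); g=H[(H[:,4]>0.033)]
print(len(g)); print(g.round(3)[:90,[0,1,4]].tolist())
E
```

```text
panel plate [0.5886 0.1145 0.0045]
block [0.5387 0.149  0.0431]
box floor pcb [ 0.5369 -0.1425  0.0144]
bench [ 0.4666 -0.0098 -0.0023]
255
[[407.0, 164.0, 0.049], [408.0, 164.0, 0.047], [409.0, 164.0, 0.05], [411.0, 164.0, 0.039], [404.0, 165.0, 0.043], [405.0, 165.0, 0.042], [406.0, 165.0, 0.037], [407.0, 165.0, 0.05], [408.0, 165.0, 0.047], [409.0, 165.0, 0.052], [410.0, 165.0, 0.052], [411.0, 165.0, 0.041], [404.0, 166.0, 0.043], [405.0, 166.0, 0.045], [406.0, 166.0, 0.041], [407.0, 166.0, 0.053], [408.0, 166.0, 0.057], [409.0, 166.0, 0.058], [410.0, 166.0, 0.053], [411.0, 166.0, 0.04], [404.0, 167.0, 0.045], [405.0, 167.0, 0.04], [406.0, 167.0, 0.047], [407.0, 167.0, 0.052], [408.0, 167.0, 0.058], [409.0, 167.0, 0.061], [410.0, 167.0, 0.062], [411.0, 167.0, 0.054], [404.0, 168.0, 0.042], [405.0, 168.0, 0.043], [406.0, 168.0, 0.05], [407.0, 168.0, 0.056], [408.0, 168.0, 0.056], [409.0, 168.0, 0.061], [411.0, 168.0, 0.052], [404.0, 169.0, 0.04], [405.0, 169.0, 0.037], [406.0, 169.0, 0.046], [407.0, 169.0, 0.054], [408.0, 169.0, 0.052], [409.0, 169.0, 0.054], [410.0, 169.0, 0.051],
[... 397 characters left out ...]
71.0, 0.04], [406.0, 171.0, 0.042], [407.0, 171.0, 0.046], [408.0, 171.0, 0.052], [409.0, 171.0, 0.051], [410.0, 171.0, 0.048], [411.0, 171.0, 0.042], [412.0, 171.0, 0.042], [345.0, 172.0, 0.045], [346.0, 172.0, 0.043], [347.0, 172.0, 0.055], [348.0, 172.0, 0.052], [349.0, 172.0, 0.054], [350.0, 172.0, 0.052], [351.0, 172.0, 0.04], [352.0, 172.0, 0.037], [404.0, 172.0, 0.036], [405.0, 172.0, 0.041], [406.0, 172.0, 0.037], [407.0, 172.0, 0.04], [408.0, 172.0, 0.039], [409.0, 172.0, 0.034], [345.0, 173.0, 0.043], [346.0, 173.0, 0.039], [347.0, 173.0, 0.053], [348.0, 173.0, 0.056], [349.0, 173.0, 0.061], [350.0, 173.0, 0.055], [351.0, 173.0, 0.049], [352.0, 173.0, 0.041], [345.0, 174.0, 0.039]]
```

View pics/c1.png

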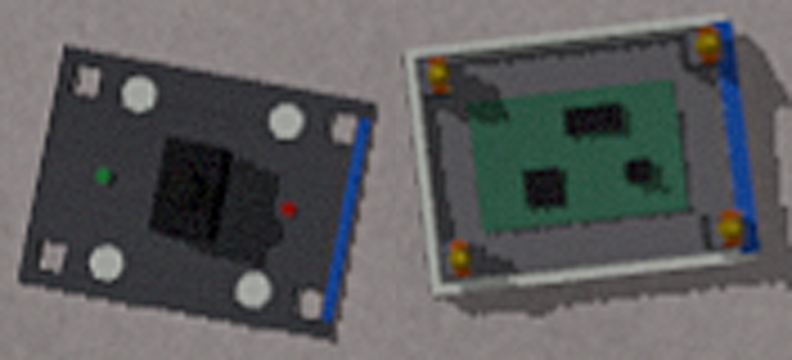

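View pics/c2.png

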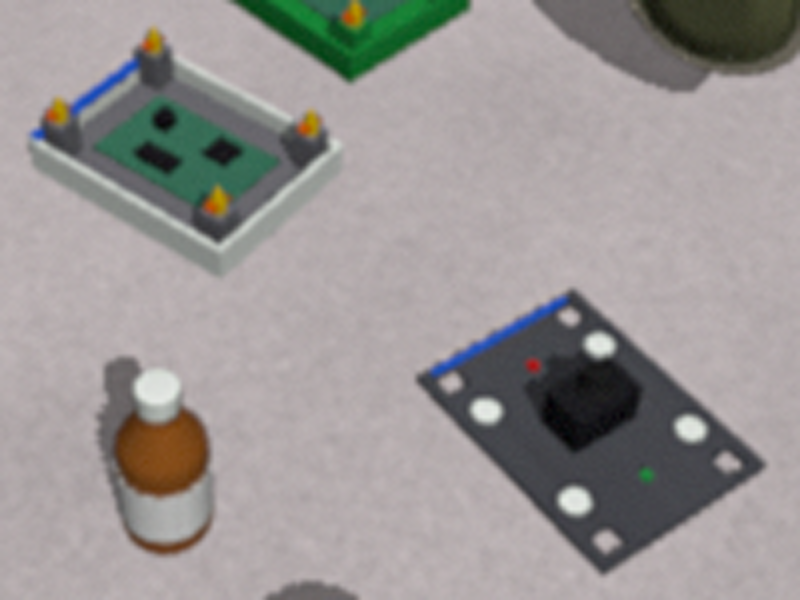

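The crops show the panel's four corners, holes and white spots, and the box's rim corners and four stud tips, in both views. I'll fit the poses from those.

```bash
cat > fit.py <<'E'
from h import *
import pickle
from scipy.optimize import least_squares
T=pickle.load(open('top0.pkl','rb'));S=pickle.load(open('scene0.pkl','rb'))
sg=[(1,1),(1,-1),(-1,-1),(-1,1)]
pt=lambda L,x0,y0,s,xo=0:[((x-xo+.5)/s-.5+x0,(y+.5)/s-.5+y0) for x,y in L]
M=lambda a,b,z:[(a*i,b*j,z) for i,j in sg]
P={'T':(M(.065,.085,.004)+M(.046,.040,.004),pt([(66,46),(376,104),(335,340),(20,281),(139,94),(286,121),(253,289),(106,263)],198,158,4.5)),
   'S':(M(.065,.085,.004)+M(.046,.040,.004),pt([(604,573),(418,378),(572,291),(765,465),(575,500),(486,411),(599,346),(690,429)],230,150,4))}
B={'T':(M(.065,.085,.026)+M(.048,.070,0),pt([(407,52),(730,22),(757,250),(437,296),(438,74),(708,42),(731,226),(459,256)],340,158,4.5,396)),
   'S':([(.065,.085,.026),(.065,-.085,.026),(-.065,.085,.026)]+M(.048,.070,0),pt([(222,248),(30,140),(342,148),(217,187),(58,100),(153,30),(310,112)],230,150,4))}
def fit(D,cams,box,h=None):
    def f(p):
        r=[]
        for c in cams:
            X=np.array(D[c][0],float).copy()
            if box: X[X[:,2]==0,2]=(p[3] if h is None else h)+.016
            R=np.array([[np.cos(p[2]),-np.sin(p[2])],[np.sin(p[2]),np.cos(p[2])]])
            X[:,:2]=X[:,:2]@R.T+p[:2]
            r.append((proj({'T':T,'S':S}[c],X)-np.array(D[c][1])).ravel())
        return np.concatenate(r)
    s=least_squares(f,[.53,.15 if not box else -.15,0,.04],loss='soft_l1',x_scale=[.01,.01,.1,.01])
    return s.x,s.fun
if __name__=='__main__':
  for c in('T','S','TS'):
    x,r=fit(P,c,0); print('panel',c,x[:3].round(4),np.degrees(x[2]).round(2),'rms px',np.sqrt((r**2).mean()).round(2))
    x,r=fit(B,c,1); print('box',c,x.round(4),np.degrees(x[2]).round(2),np.sqrt((r**2).mean()).round(2)); 
    if c=='TS':print(r.reshape(-1,2).round(1).tolist())
E
python3 fit.py
```

```text
panel T [ 0.54    0.1544 -0.1917] -10.99 rms px 0.38
box T [ 0.5561 -0.1792  0.1061  0.0286] 6.08 0.77
panel S [ 0.5418  0.1537 -0.1912] -10.96 rms px 0.33
box S [ 0.5559 -0.1806  0.1029  0.043 ] 5.9 0.42
panel TS [ 0.5408  0.1539 -0.1916] -10.98 rms px 0.44
box TS [ 0.5558 -0.1792  0.1037  0.0433] 5.94 0.74
[[-0.1, -0.6], [-0.8, -2.1], [0.1, 1.7], [-0.4, -0.4], [0.7, -0.5], [1.0, -0.3], [1.1, 0.1], [1.0, 0.4], [0.0, 1.0], [0.1, 0.2], [0.5, -0.8], [0.7, 0.8], [0.3, -0.0], [0.4, -0.0], [0.5, -0.0]]
```

The two cameras agree to 1–2 mm: panel at (0.541, 0.154), yaw −11.0°; box at (0.556, −0.179), yaw 5.9°, shoulder about 43 mm. I'll move over the panel now, turning first and then translating.

{"fn": "send_rows", "kwargs": {
  "deltas": [
    [[0,0,0,0,0,0.1411,1],[0,0,0,0,0,0.1411,1],[0,0,0,0,0,0.1411,1],[0,0,0,0,0,0.1411,1],[0.0148,-0.0514,0,0,0,0,1],[0.0148,-0.0514,0,0,0,0,1],[0.0148,-0.0514,0,0,0,0,1],[0.0148,-0.0514,0,0,0,0,1],[0.0148,-0.0514,0,0,0,0,1],[0.0148,-0.0514,0,0,0,0,1],[0.0148,-0.0514,0,0,0,0,1]]
  ],
  "squeeze": 40
}}

```text
time_s: 1.48
position: [0.3708, -0.1774, 0.2563]
tool_rot: [[0.981, -0.192, -0.0], [-0.192, -0.981, 0.0], [-0.0, -0.0, -1.0]]
ft_force: [1.0, -0.7, -0.3]
grip_width: 0.0853
gripper_force: 0.0
```

{"fn": "send_rows", "kwargs": {
  "deltas": [
    [[0.0148,-0.0514,0,0,0,0,1],[0.0148,-0.0514,0,0,0,0,1],[0.0148,-0.0514,0.01,0,0,0,1],[0.0148,-0.0514,0.02,0,0,0,1],[0.0148,-0.0514,0.02,0,0,0,1],[0.0148,-0.0514,0.03,0,0,0,1],[0.0148,-0.0514,0.03,0,0,0,1],[0,0,0.0,0,0,0,1],[0,0,0.0,0,0,0,1]]
  ]
}}

```text
time_s: 2.6
position: [0.5408, 0.154, 0.1463]
tool_rot: [[0.982, -0.191, -0.0], [-0.191, -0.982, -0.0], [-0.0, 0.0, -1.0]]
ft_force: [-0.2, -0.2, 0.2]
grip_width: 0.0853
gripper_force: 0.0
```

```bash
cat >> h.py <<'E'
def go(p,yaw=None,pr=True):
    """tool-axis delta from measured pose to world TCP p, yaw(deg) of tool x, tool pointing down; returns translation in FINAL tool axes"""
    s=telemetry.observe(); R=np.array(s['tool_rot'])
    y=np.radians(yaw); G=np.array([[np.cos(y),np.sin(y),0],[np.sin(y),-np.cos(y),0],[0,0,-1]])
    rv=cv2.Rodrigues(R.T@G)[0].ravel()
    print('t',s['time_s'],'pos',np.round(s['position'],4),'rotvec',rv.round(4),'shift(after turn)',(G.T@(np.array(p)-s['position'])).round(4),'F',np.round(s['ft_force'],1),'w',round(s['grip_width'],4))
E
python3 -c "
from h import *
go([.5408,.1539,.032],-10.98)
d=cam('scene');save(d,'pics/s1.png',(290,150,490,300),3)"
```

```text
t 2.6 pos [0.5408 0.154  0.1463] rotvec [ 0.0003  0.0004 -0.0007] shift(after turn) [1.000e-04 1.000e-04 1.143e-01] F [-0.2 -0.2  0.2] w 0.0853
```

View pics/s1.png

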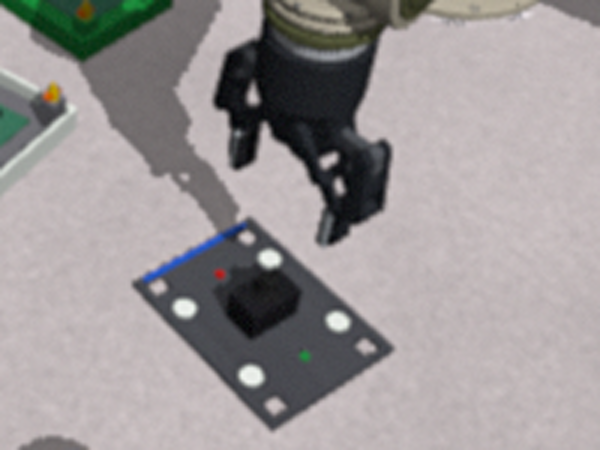

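The open gripper stands above the panel with its jaws along the panel's y, as planned. Descending and closing.

{"fn": "send_rows", "kwargs": {
  "deltas": [
    [[0,0,0.03,0,0,0,1],[0,0,0.03,0,0,0,1],[0,0,0.025,0,0,0,1],[0,0,0.018,0,0,0,1],[0,0,0.01,0,0,0,1],[0,0,0,0,0,0,-0.1],[0,0,0,0,0,0,-0.5],[0,0,0,0,0,0,-1],[0,0,0,0,0,0,-1],[0,0,0,0,0,0,-1],[0,0,0,0,0,0,-1],[0,0,0,0,0,0,-1]]
  ],
  "squeeze": 40
}}

```text
time_s: 4.15
position: [0.5414, 0.1543, 0.0343]
tool_rot: [[0.982, -0.191, 0.002], [-0.191, -0.982, 0.0], [0.002, -0.0, -1.0]]
ft_force: [-0.6, -0.4, 6.0]
grip_width: 0.0313
gripper_force: 41.8
```

{"fn": "send_rows", "kwargs": {
  "deltas": [
    [[0,0,-0.01,0,0,0,-1],[0,0,-0.02,0,0,0,-1],[0,0,-0.03,0,0,0,-1],[0,0,-0.025,0,0,0,-1],[0,0,-0.005,0,0,0,-1],[0,0,0,0,0,-0.0492,-1],[0,0,0,0,0,-0.0492,-1],[0,0,0,0,0,-0.0492,-1],[0,0,0,0,0,-0.0492,-1],[0,0,0,0,0,-0.0492,-1],[0,0,0,0,0,-0.0492,-1]]
  ]
}}

```text
time_s: 5.52
position: [0.5403, 0.1542, 0.1222]
tool_rot: [[0.995, 0.104, -0.002], [0.104, -0.995, -0.0], [-0.002, -0.0, -1.0]]
ft_force: [0.5, -0.6, -4.1]
grip_width: 0.0315
gripper_force: 40.6
```

{"fn": "send_rows", "kwargs": {
  "deltas": [
    [[-0.001,0.0167,0,0,0,0,-1],[-0.002,0.0333,0,0,0,0,-1],[-0.002,0.0333,0,0,0,0,-1],[-0.002,0.0333,0,0,0,0,-1],[-0.002,0.0333,0,0,0,0,-1],[-0.002,0.0333,0,0,0,0,-1],[-0.002,0.0333,0,0,0,0,-1],[-0.002,0.0333,0,0,0,0,-1],[-0.002,0.0333,0,0,0,0,-1],[-0.002,0.0333,0,0,0,0,-1],[-0.001,0.0167,0,0,0,0,-1],[0,0,0,0,0,0,-1]]
  ]
}}

```text
time_s: 7.02
position: [0.5547, -0.1799, 0.1229]
tool_rot: [[0.995, 0.1, -0.001], [0.1, -0.995, 0.001], [-0.001, -0.001, -1.0]]
ft_force: [-0.7, 0.3, -4.1]
grip_width: 0.0311
gripper_force: 40.7
```

```bash
python3 -c "
from h import *
import pickle
go([.5558,-.1792,.116],5.94)
d=cam('scene');pickle.dump(d,open('s2.pkl','wb'));t=cam('top');pickle.dump(t,open('t2.pkl','wb'))
a=cv2.resize(d['image'][125:225,215:345],None,fx=6,fy=6,interpolation=cv2.INTER_CUBIC)
cv2.imwrite('pics/s2.png',a[:,:,::-1])
b=cv2.resize(t['image'][145:245,325:445],None,fx=6,fy=6,interpolation=cv2.INTER_CUBIC)
cv2.imwrite('pics/t2.png',b[:,:,::-1])
"
```

```text
t 7.025 pos [ 0.5547 -0.1799  0.1229] rotvec [-0.0006  0.0007 -0.0031] shift(after turn) [ 0.0011 -0.0006  0.0069] F [-0.7  0.3 -4.1] w 0.0311
```

View pics/s2.png

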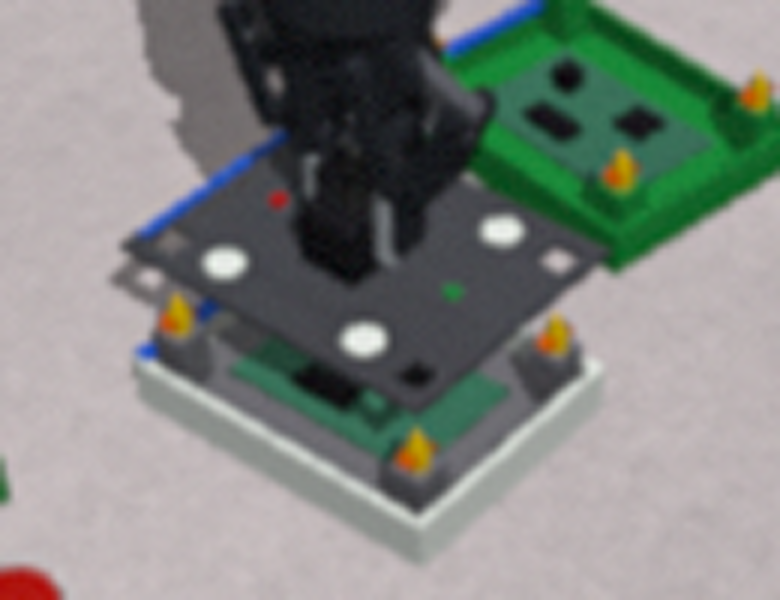

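View pics/t2.png

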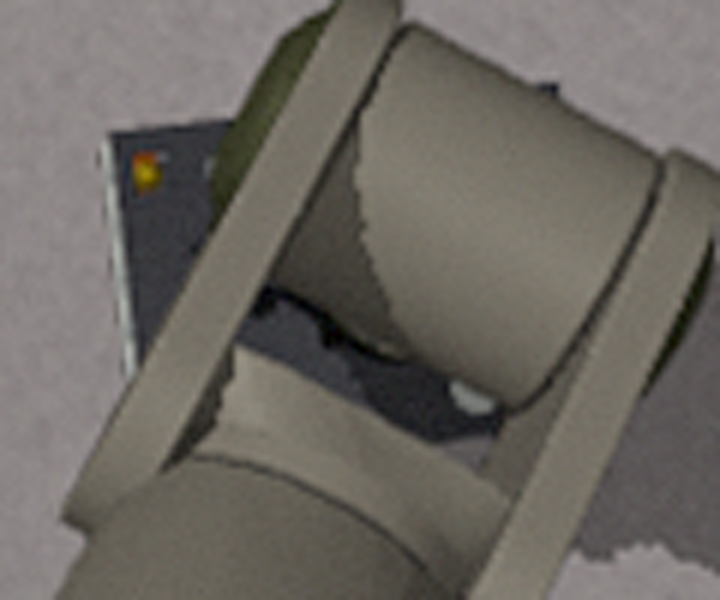

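The panel hangs over the box with its stripe on the box's stripe side, and the holes stand roughly above the studs. Scene readings: spots (225,263), (364,340), (502,231); holes (172,243), (417,375), (558,261); stud tips (179,300), (417,437), (557,325).

```bash
cat > rel.py <<'E'
from fit import *
q=pt([(225,263),(364,340),(502,231),(122,243),(612,248),(172,243),(417,375),(558,261)],215,125,6)
X=np.array([(.046,-.04,.004),(.046,.04,.004),(-.046,.04,.004),(.065,-.085,.004),(-.065,.085,.004),(.048,-.07,.003),(.048,.07,.003),(-.048,.07,.003)])
def pose(X,p,z):
    c,s=np.cos(p[2]),np.sin(p[2]); Y=X.copy();Y[:,:2]=X[:,:2]@np.array([[c,s],[-s,c]])+p[:2];Y[:,2]+=z;return Y
for zf in(0,1):
  f=lambda p:(proj(S,pose(X,p,p[3] if zf else .0886))-q).ravel()
  r=least_squares(f,[.55,-.18,.1,.0886],x_scale=[.01,.01,.1,.01]);print('panel',r.x.round(4),np.sqrt((r.fun**2).mean()).round(2))
t=pt([(179,300),(417,437),(557,325)],215,125,6); Xs=np.array([(.048,-.07,0),(.048,.07,0),(-.048,.07,0)])
qs=pt([(139,365),(419,520),(603,372)],215,125,6); Xr=np.array([(.065,-.085,.026),(.065,.085,.026),(-.065,.085,.026)])
f=lambda p:np.r_[(proj(S,pose(Xs,p,p[3]+.0165))-t).ravel(),(proj(S,pose(Xr,p,0))-qs).ravel()]
r=least_squares(f,[.55,-.18,.1,.04],x_scale=[.01,.01,.1,.01]);print('box',r.x.round(4),r.fun.reshape(-1,2).round(1).tolist())
E
python3 rel.py
```

```text
panel [ 0.554  -0.1812  0.1021  0.0886] 0.26
panel [ 0.5538 -0.1814  0.1021  0.0883] 0.26
box [ 0.5557 -0.1799  0.0926  0.0407] [[0.0, 0.2], [-0.0, 0.2], [0.1, -0.5], [-0.6, -1.0], [0.1, 1.4], [0.4, -0.6]]
```

Panel height from vision matches (88.5 mm), and the offset to the box is about (1.5, 1) mm. Correcting that and lowering onto the stud tips in steps.

{"fn": "send_rows", "kwargs": {
  "deltas": [
    [[0.0016,-0.0008,0.008,0,0,0,-1],[0,0,0.01,0,0,0,-1],[0,0,0.006,0,0,0,-1],[0,0,0.003,0,0,0,-1],[0,0,0.002,0,0,0,-1],[0,0,0.002,0,0,0,-1],[0,0,0,0,0,0,-1]]
  ]
}}

```text
time_s: 8.0
position: [0.5567, -0.1783, 0.0923]
tool_rot: [[0.995, 0.102, 0.0], [0.102, -0.995, -0.0], [0.0, 0.0, -1.0]]
ft_force: [0.5, -0.7, -4.0]
grip_width: 0.0313
gripper_force: 40.7
```

{"fn": "send_rows", "kwargs": {
  "deltas": [
    [[0,0,0.0015,0,0,0,-1],[0,0,0.0015,0,0,0,-1],[0,0,0,0,0,0,-1],[0,0,0,0,0,0,-1]]
  ]
}}

```text
time_s: 8.5
position: [0.5567, -0.1782, 0.0894]
tool_rot: [[0.995, 0.102, 0.0], [0.102, -0.995, -0.0], [0.0, 0.0, -1.0]]
ft_force: [0.2, 0.6, -3.8]
grip_width: 0.0311
gripper_force: 40.7
```

{"fn": "send_rows", "kwargs": {
  "deltas": [
    [[0,0,0.001,0,0,0,-1],[0,0,0.001,0,0,0,-1],[0,0,0,0,0,0,-1],[0,0,0,0,0,0,-1]]
  ]
}}

```text
time_s: 9.0
position: [0.5567, -0.1782, 0.0873]
tool_rot: [[0.995, 0.102, 0.0], [0.102, -0.995, 0.0], [0.0, -0.0, -1.0]]
ft_force: [0.7, -0.1, -2.8]
grip_width: 0.031
gripper_force: 40.7
```

{"fn": "send_rows", "kwargs": {
  "deltas": [
    [[0,0,0.0007,0,0,0,-1],[0,0,0.0007,0,0,0,-1],[0,0,0,0,0,0,-1],[0,0,0,0,0,0,-1]]
  ]
}}

```text
time_s: 9.5
position: [0.5566, -0.1782, 0.0859]
tool_rot: [[0.995, 0.102, -0.0], [0.102, -0.995, 0.0], [-0.0, -0.0, -1.0]]
ft_force: [0.6, 1.5, -3.7]
grip_width: 0.0316
gripper_force: 40.6
```

```bash
python3 -c "
from h import *
go([.5558,-.1792,.083],5.94); print(telemetry.observe()['wrist_torque'])
d=cam('scene')
a=cv2.resize(d['image'][135:225,215:335],None,fx=6.5,fy=6.5,interpolation=cv2.INTER_CUBIC)
cv2.imwrite('pics/s3.png',a[:,:,::-1])
"
```

```text
t 9.5 pos [ 0.5566 -0.1782  0.0859] rotvec [-0.      0.     -0.0011] shift(after turn) [-0.0009  0.0009  0.0029] F [ 0.6  1.5 -3.7] w 0.0316
[ 0.01308114 -0.0251672   0.00255817]
```

View pics/s3.png

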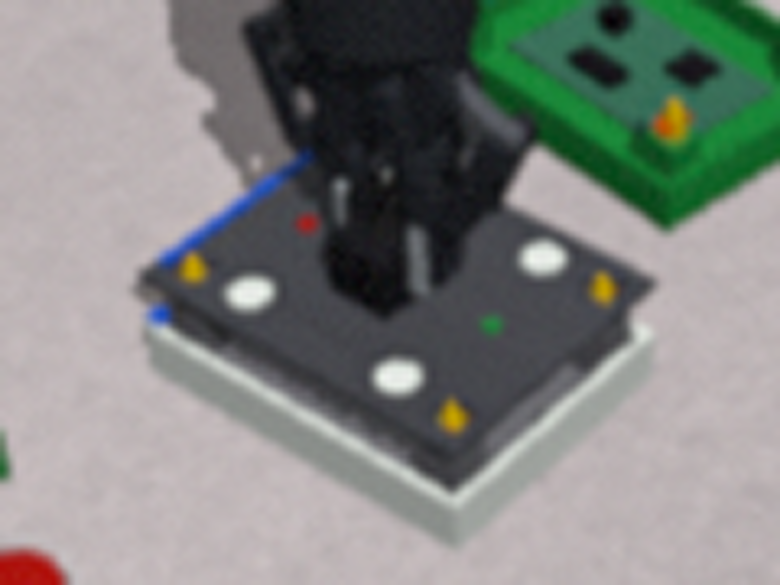

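Three visible stud tips stick up through their holes at (194,268), (453,414) and (602,288), and the plate is level. Lowering on until the barbs carry it.

{"fn": "send_rows", "kwargs": {
  "deltas": [
    [[0,0,0.0006,0,0,0,-1],[0,0,0.0006,0,0,0,-1],[0,0,0,0,0,0,-1],[0,0,0,0,0,0,-1]]
  ]
}}

```text
time_s: 10.05
position: [0.5568, -0.1782, 0.0849]
tool_rot: [[0.995, 0.102, 0.001], [0.102, -0.995, -0.0], [0.001, 0.0, -1.0]]
ft_force: [1.2, -0.2, -2.1]
grip_width: 0.0316
gripper_force: 40.8
```

{"fn": "send_rows", "kwargs": {
  "deltas": [
    [[0,0,0.0005,0,0,0,-1],[0,0,0.0005,0,0,0,-1],[0,0,0,0,0,0,-1],[0,0,0,0,0,0,-1]]
  ]
}}

```text
time_s: 10.55
position: [0.5569, -0.1783, 0.0842]
tool_rot: [[0.995, 0.102, 0.001], [0.102, -0.995, -0.0], [0.001, 0.001, -1.0]]
ft_force: [0.8, 0.4, 4.9]
grip_width: 0.0312
gripper_force: 41.6
```

The barbs now carry the plate (net force up about 9 N). I'll release, rise clear, close the fingers and move above the first spot.

{"fn": "send_rows", "kwargs": {
  "deltas": [
    [[0,0,-0.0005,0,0,0,-0.2],[0,0,0,0,0,0,0.2],[0,0,0,0,0,0,1],[0,0,0,0,0,0,1],[0,0,0,0,0,0,1],[0,0,-0.01,0,0,0,1],[0,0,-0.03,0,0,0,1],[0,0,-0.03,0,0,0,1],[0,0,-0.01,0,0,0,-1],[0,0,0,0,0,0,-1],[0,0,0,0,0,0,-1]]
  ]
}}

```text
time_s: 11.92
position: [0.5562, -0.178, 0.1631]
tool_rot: [[0.995, 0.102, -0.002], [0.102, -0.995, 0.001], [-0.002, -0.001, -1.0]]
ft_force: [0.4, -0.1, -0.0]
grip_width: 0.032
gripper_force: 0.0
```

```bash
cat > est.py <<'E'
from fit import *
import sys
# colour-based stud + spot centroids in scene; fit plate 6-DOF-ish (z, tilt) from white spots
d=cam('scene'); im=cv2.cvtColor(d['image'],cv2.COLOR_RGB2HSV)
np.set_printoptions(suppress=True)
q=[]
for i,j in sg:
    c,s=np.cos(.102),np.sin(.102)
    P=[.5567+c*.046*i-s*.04*j,-.1783+s*.046*i+c*.04*j,.052]
    u,v=proj(d,[P])[0]
    x0,y0=int(u)-7,int(v)-6
    w=im[y0:y0+13,x0:x0+15].astype(float); g=w[:,:,2]*(w[:,:,1]<60); g=np.clip(g-110,0,None)
    if g.sum()<300: q.append(None);continue
    yy,xx=np.mgrid[0:13,0:15]; q.append(((g*xx).sum()/g.sum()+x0,(g*yy).sum()/g.sum()+y0))
    X=at_z(d,*q[-1],.054)
    print((i,j),'spot at z.054:',X.round(4),'pred',np.round(P,4), 'depth z',at_depth(d,*q[-1])[2].round(4))
go([.5567,-.1783,.164],5.85)
save(d,sys.argv[1],(215,135,335,225),6.5)
E
python3 est.py pics/s4.png
```

```text
(1, 1) spot at z.054: [ 0.5979 -0.1362  0.054 ] pred [ 0.5984 -0.1338  0.052 ] depth z 0.0528
(1, -1) spot at z.054: [ 0.6061 -0.2161  0.054 ] pred [ 0.6065 -0.2134  0.052 ] depth z 0.0546
(-1, -1) spot at z.054: [ 0.4939 -0.2294  0.054 ] pred [ 0.515  -0.2228  0.052 ] depth z -0.0011
(-1, 1) spot at z.054: [ 0.499 -0.147  0.054] pred [ 0.5069 -0.1432  0.052 ] depth z 0.0543
t 11.975 pos [ 0.5563 -0.178   0.163 ] rotvec [-0.0012  0.0018  0.0005] shift(after turn) [ 0.0004  0.0003 -0.001 ] F [ 1.1 -1.   0.7] w 0.0241
```

View pics/s4.png

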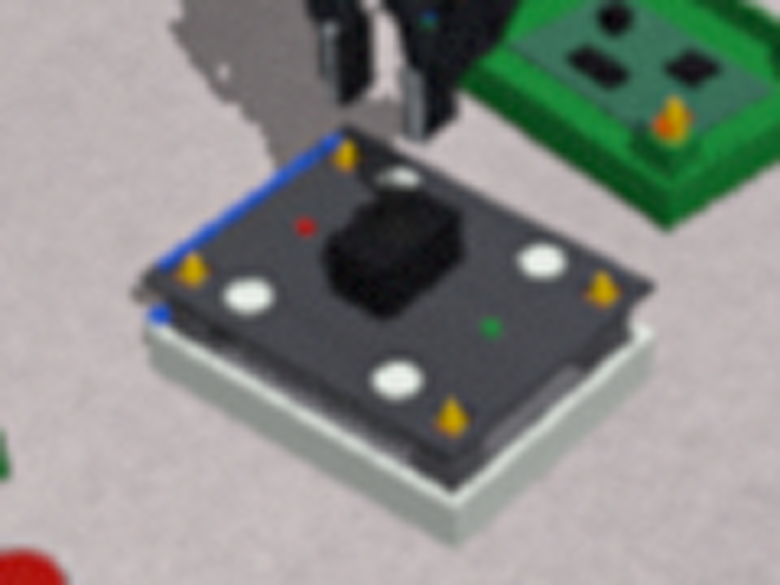

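All four tips show through their holes: (194,268), (345,155), (602,288), (453,414). The plate hangs level with its stripe over the box's. Now the first corner (+x, +y).

{"fn": "send_rows", "kwargs": {
  "deltas": [
    [[0.0154,-0.0132,0,0,0,0,-1],[0.0155,-0.0133,0,0,0,0,-1],[0.0155,-0.0132,0.01,0,0,0,-1],[0,0,0.025,0,0,0,-1],[0,0,0.025,0,0,0,-1],[0,0,0.014,0,0,0,-1],[0,0,0.004,0,0,0,-1],[0,0,0.001,0,0,0,-1],[0,0,0,0,0,0,-1]]
  ]
}}

```text
time_s: 13.1
position: [0.5991, -0.1341, 0.0859]
tool_rot: [[0.995, 0.102, 0.001], [0.102, -0.995, -0.001], [0.001, 0.001, -1.0]]
ft_force: [0.4, 0.9, -0.2]
grip_width: -0.0004
gripper_force: 0.0
```

{"fn": "send_rows", "kwargs": {
  "deltas": [
    [[0,0,0.0005,0,0,0,-1],[0,0,0.0005,0,0,0,-1],[0,0,0,0,0,0,-1]]
  ]
}}

```text
time_s: 13.48
position: [0.5987, -0.134, 0.0843]
tool_rot: [[0.995, 0.102, 0.0], [0.102, -0.995, 0.0], [0.0, -0.0, -1.0]]
ft_force: [-1.0, 0.3, 0.4]
grip_width: 0.0002
gripper_force: 0.0
```

Still free. Approaching in small steps.

{"fn": "send_rows", "kwargs": {
  "deltas": [
    [[0,0,0.001,0,0,0,-1],[0,0,0.001,0,0,0,-1],[0,0,0.001,0,0,0,-1],[0,0,0,0,0,0,-1]]
  ]
}}

```text
time_s: 13.98
position: [0.5987, -0.1339, 0.0811]
tool_rot: [[0.995, 0.102, -0.0], [0.102, -0.995, 0.0], [-0.0, -0.0, -1.0]]
ft_force: [-0.3, 0.0, -0.9]
grip_width: 0.0003
gripper_force: 0.0
```

{"fn": "send_rows", "kwargs": {
  "deltas": [
    [[0,0,0.0005,0,0,0,-1],[0,0,0.0005,0,0,0,-1],[0,0,0,0,0,0,-1]]
  ]
}}

```text
time_s: 14.35
position: [0.5987, -0.134, 0.0802]
tool_rot: [[0.995, 0.102, -0.0], [0.102, -0.995, 0.0], [-0.0, -0.0, -1.0]]
ft_force: [0.5, -0.6, 0.2]
grip_width: 0.0002
gripper_force: 0.0
```

{"fn": "send_rows", "kwargs": {
  "deltas": [
    [[0,0,0.0005,0,0,0,-1],[0,0,0.0005,0,0,0,-1],[0,0,0,0,0,0,-1]]
  ]
}}

```text
time_s: 14.72
position: [0.5987, -0.1339, 0.0792]
tool_rot: [[0.995, 0.102, -0.0], [0.102, -0.995, 0.0], [-0.0, -0.0, -1.0]]
ft_force: [0.3, 0.1, 0.3]
grip_width: -0.0005
gripper_force: 0.0
```

{"fn": "send_rows", "kwargs": {
  "deltas": [
    [[0,0,0.0005,0,0,0,-1],[0,0,0.0005,0,0,0,-1],[0,0,0,0,0,0,-1]]
  ]
}}

```text
time_s: 15.1
position: [0.5989, -0.1341, 0.0785]
tool_rot: [[0.995, 0.102, 0.001], [0.102, -0.995, -0.0], [0.001, 0.0, -1.0]]
ft_force: [-0.9, -0.0, 3.9]
grip_width: 0.0
gripper_force: 1.8
```

{"fn": "send_rows", "kwargs": {
  "deltas": [
    [[0,0,0.0005,0,0,0,-1],[0,0,0,0,0,0,-1]]
  ]
}}

```text
time_s: 15.35
position: [0.5989, -0.134, 0.0781]
tool_rot: [[0.995, 0.102, 0.001], [0.102, -0.995, -0.0], [0.001, 0.0, -1.0]]
ft_force: [-0.5, -0.1, 5.2]
grip_width: 0.0002
gripper_force: 2.5
```

{"fn": "send_rows", "kwargs": {
  "deltas": [
    [[0,0,0.0005,0,0,0,-1],[0,0,0,0,0,0,-1]]
  ]
}}

```text
time_s: 15.6
position: [0.599, -0.1341, 0.0778]
tool_rot: [[0.995, 0.102, 0.001], [0.102, -0.995, -0.0], [0.001, 0.001, -1.0]]
ft_force: [-0.2, 0.2, 6.6]
grip_width: -0.0002
gripper_force: 3.2
```

{"fn": "send_rows", "kwargs": {
  "deltas": [
    [[0,0,0.0005,0,0,0,-1],[0,0,0.0005,0,0,0,-1],[0,0,0,0,0,0,-1]]
  ]
}}

```text
time_s: 15.98
position: [0.5991, -0.1341, 0.0771]
tool_rot: [[0.995, 0.102, 0.002], [0.102, -0.995, -0.001], [0.001, 0.001, -1.0]]
ft_force: [-1.4, 0.4, 8.8]
grip_width: -0.0003
gripper_force: 4.3
```

{"fn": "send_rows", "kwargs": {
  "deltas": [
    [[0,0,0.0005,0,0,0,-1],[0,0,0,0,0,0,-1]]
  ]
}}

```text
time_s: 16.23
position: [0.5989, -0.134, 0.0757]
tool_rot: [[0.995, 0.102, 0.0], [0.102, -0.995, -0.0], [0.0, 0.0, -1.0]]
ft_force: [1.0, -0.6, 2.5]
grip_width: 0.0001
gripper_force: 1.3
```

{"fn": "send_rows", "kwargs": {
  "deltas": [
    [[0,0,0.0005,0,0,0,-1],[0,0,0,0,0,0,-1]]
  ]
}}

```text
time_s: 16.48
position: [0.5988, -0.134, 0.0752]
tool_rot: [[0.995, 0.102, 0.0], [0.102, -0.995, -0.0], [0.0, 0.0, -1.0]]
ft_force: [0.8, -0.3, 2.3]
grip_width: 0.0001
gripper_force: 1.3
```

{"fn": "send_rows", "kwargs": {
  "deltas": [
    [[0,0,0.0005,0,0,0,-1],[0,0,0.0005,0,0,0,-1],[0,0,0,0,0,0,-1]]
  ]
}}

```text
time_s: 16.85
position: [0.5986, -0.1339, 0.074]
tool_rot: [[0.995, 0.102, -0.001], [0.102, -0.995, 0.0], [-0.001, -0.0, -1.0]]
ft_force: [0.8, -0.1, 1.8]
grip_width: -0.0
gripper_force: 0.7
```

{"fn": "send_rows", "kwargs": {
  "deltas": [
    [[0,0,0.0005,0,0,0,-1],[0,0,0.0005,0,0,0,-1],[0,0,0,0,0,0,-1]]
  ]
}}

```text
time_s: 17.23
position: [0.5987, -0.134, 0.0736]
tool_rot: [[0.995, 0.102, 0.0], [0.102, -0.995, -0.0], [0.0, 0.0, -1.0]]
ft_force: [-0.7, 0.6, 5.9]
grip_width: 0.0002
gripper_force: 2.8
```

{"fn": "send_rows", "kwargs": {
  "deltas": [
    [[0,0,0.0005,0,0,0,-1],[0,0,0,0,0,0,-1]]
  ]
}}

```text
time_s: 17.48
position: [0.5988, -0.134, 0.0735]
tool_rot: [[0.995, 0.102, 0.001], [0.102, -0.995, -0.0], [0.0, 0.0, -1.0]]
ft_force: [-1.4, -0.5, 8.5]
grip_width: -0.0001
gripper_force: 4.1
```

{"fn": "send_rows", "kwargs": {
  "deltas": [
    [[0,0,0.0005,0,0,0,-1],[0,0,0,0,0,0,-1]]
  ]
}}

```text
time_s: 17.73
position: [0.5988, -0.134, 0.0733]
tool_rot: [[0.995, 0.103, 0.001], [0.103, -0.995, -0.0], [0.001, 0.001, -1.0]]
ft_force: [-2.6, 0.1, 11.6]
grip_width: 0.0002
gripper_force: 5.3
```

{"fn": "send_rows", "kwargs": {
  "deltas": [
    [[0,0,0.0004,0,0,0,-1],[0,0,0,0,0,0,-1]]
  ]
}}

```text
time_s: 17.98
position: [0.5988, -0.134, 0.0732]
tool_rot: [[0.995, 0.103, 0.001], [0.103, -0.995, -0.001], [0.001, 0.001, -1.0]]
ft_force: [-2.8, 1.6, 13.6]
grip_width: 0.0002
gripper_force: 6.4
```

```bash
cat > dz.py <<'E'
from h import *
# plate heights from depth on a patch grid in panel frame (averages depth)
def heights(d):
    c,s=np.cos(.102),np.sin(.102); A=[];b=[]
    uu,vv=np.meshgrid(np.arange(215,335),np.arange(135,225)); z=d['range_z'][135:225,215:335].ravel()
    pp=cv2.undistortPoints(np.c_[uu.ravel(),vv.ravel()].astype(float).reshape(-1,1,2),d['K'],np.array([d['k1'],0,0,0,0.]))[:,0]
    W=(np.c_[pp,np.ones(len(pp))]*z[:,None]-d['t'])@d['R']
    l=(W[:,:2]-[.5560,-.1790])@np.array([[c,-s],[s,c]])
    m=(z>0)&(abs(l[:,0])<.058)&(abs(l[:,1])<.078)&~((abs(l[:,0])<.034)&(abs(l[:,1])<.028))&~((abs(abs(l[:,0])-.048)<.011)&(abs(abs(l[:,1])-.07)<.011))&(abs(W[:,2]-.05)<.018)
    A=np.c_[l[m],np.ones(m.sum())]; h=W[m,2]; k=np.ones(len(h),bool)
    for _ in range(4):
        p=np.linalg.lstsq(A[k],h[k],rcond=None)[0]; k=abs(A@p-h)<.005
    print('plate top: centre %.4f slopes x %.3f y %.3f tilt %.3f n %d'%(p[2],p[0],p[1],np.hypot(p[0],p[1]),k.sum()))
    print({n:round(float(p@[x,y,1]),4) for n,x,y in(('fl',.048,.07),('fr',.048,-.07),('nl',-.048,.07),('nr',-.048,-.07))})
if __name__=='__main__': heights(cam('scene'))
E
python3 dz.py
```

```text
plate top: centre 0.0537 slopes x -0.068 y -0.041 tilt 0.079 n 734
{'fl': 0.0476, 'fr': 0.0532, 'nl': 0.0541, 'nr': 0.0598}
```

The far-left corner is home: hard stop at 13.6 N and depth shows its height down, with a tilt of 0.08 rad. Next is near-left.

{"fn": "send_rows", "kwargs": {
  "deltas": [
    [[0,0,-0.004,0,0,0,-1],[0,0,-0.018,0,0,0,-1],[-0.03,0,0,0,0,0,-1],[-0.032,0,0,0,0,0,-1],[-0.03,0,0,0,0,0,-1],[0,0,0.007,0,0,0,-1],[0,0,0.003,0,0,0,-1],[0,0,0.001,0,0,0,-1],[0,0,0,0,0,0,-1]]
  ]
}}

```text
time_s: 19.15
position: [0.5077, -0.1433, 0.0826]
tool_rot: [[0.995, 0.103, -0.0], [0.103, -0.995, 0.0], [-0.0, -0.0, -1.0]]
ft_force: [0.8, 0.3, 0.1]
grip_width: -0.0
gripper_force: 0.0
```

```bash
python3 dz.py
```

```text
plate top: centre 0.0538 slopes x -0.066 y -0.042 tilt 0.079 n 1129
{'fl': 0.0476, 'fr': 0.0535, 'nl': 0.054, 'nr': 0.0599}
```

{"fn": "send_rows", "kwargs": {
  "deltas": [
    [[0,0,0.0006,0,0,0,-1],[0,0,0.0006,0,0,0,-1],[0,0,0,0,0,0,-1]]
  ]
}}

```text
time_s: 19.58
position: [0.5072, -0.1434, 0.0816]
tool_rot: [[0.995, 0.102, -0.0], [0.102, -0.995, 0.0], [-0.0, -0.0, -1.0]]
ft_force: [-0.4, -0.1, 1.1]
grip_width: 0.0002
gripper_force: 0.0
```

{"fn": "send_rows", "kwargs": {
  "deltas": [
    [[0,0,0.0006,0,0,0,-1],[0,0,0.0006,0,0,0,-1],[0,0,0,0,0,0,-1]]
  ]
}}

```text
time_s: 19.95
position: [0.5072, -0.1434, 0.0804]
tool_rot: [[0.995, 0.102, -0.0], [0.102, -0.995, 0.0], [-0.0, -0.0, -1.0]]
ft_force: [-0.2, -0.5, 0.1]
grip_width: -0.0001
gripper_force: 0.0
```

Corner stays locked (no spring-back). Pressing on.

{"fn": "send_rows", "kwargs": {
  "deltas": [
    [[0,0,0.0005,0,0,0,-1],[0,0,0.0005,0,0,0,-1],[0,0,0,0,0,0,-1]]
  ]
}}

```text
time_s: 20.32
position: [0.5073, -0.1434, 0.0795]
tool_rot: [[0.995, 0.102, 0.0], [0.102, -0.995, -0.0], [0.0, 0.0, -1.0]]
ft_force: [-0.4, 0.7, 1.3]
grip_width: 0.0002
gripper_force: 0.6
```

{"fn": "send_rows", "kwargs": {
  "deltas": [
    [[0,0,0.0005,0,0,0,-1],[0,0,0.0005,0,0,0,-1],[0,0,0,0,0,0,-1]]
  ]
}}

```text
time_s: 20.7
position: [0.5073, -0.1434, 0.0785]
tool_rot: [[0.995, 0.102, 0.0], [0.102, -0.995, -0.0], [0.0, 0.0, -1.0]]
ft_force: [-0.7, 0.5, 3.9]
grip_width: 0.0001
gripper_force: 1.6
```

{"fn": "send_rows", "kwargs": {
  "deltas": [
    [[0,0,0.0005,0,0,0,-1],[0,0,0.0005,0,0,0,-1],[0,0,0,0,0,0,-1]]
  ]
}}

```text
time_s: 21.08
position: [0.5071, -0.1433, 0.0772]
tool_rot: [[0.995, 0.102, -0.001], [0.102, -0.995, 0.0], [-0.0, -0.0, -1.0]]
ft_force: [-0.2, -0.6, 0.9]
grip_width: -0.0001
gripper_force: 0.0
```

{"fn": "send_rows", "kwargs": {
  "deltas": [
    [[0,0,0.0005,0,0,0,-1],[0,0,0.0005,0,0,0,-1],[0,0,0,0,0,0,-1]]
  ]
}}

```text
time_s: 21.45
position: [0.5072, -0.1434, 0.0764]
tool_rot: [[0.995, 0.102, -0.0], [0.102, -0.995, 0.0], [-0.0, -0.0, -1.0]]
ft_force: [-0.2, -0.5, -0.1]
grip_width: 0.0003
gripper_force: 0.0
```

{"fn": "send_rows", "kwargs": {
  "deltas": [
    [[0,0,0.0005,0,0,0,-1],[0,0,0.0005,0,0,0,-1],[0,0,0,0,0,0,-1]]
  ]
}}

```text
time_s: 21.82
position: [0.5072, -0.1434, 0.0754]
tool_rot: [[0.995, 0.102, -0.0], [0.102, -0.995, 0.0], [-0.0, -0.0, -1.0]]
ft_force: [0.2, -0.2, 0.5]
grip_width: 0.0001
gripper_force: 0.0
```

{"fn": "send_rows", "kwargs": {
  "deltas": [
    [[0,0,0.0005,0,0,0,-1],[0,0,0.0005,0,0,0,-1],[0,0,0,0,0,0,-1]]
  ]
}}

```text
time_s: 22.2
position: [0.5072, -0.1434, 0.0744]
tool_rot: [[0.995, 0.102, -0.0], [0.102, -0.995, 0.0], [-0.0, -0.0, -1.0]]
ft_force: [0.5, -0.1, 0.7]
grip_width: 0.0002
gripper_force: 0.3
```

```bash
python3 dz.py
```

```text
plate top: centre 0.0514 slopes x -0.012 y -0.047 tilt 0.049 n 1080
{'fl': 0.0475, 'fr': 0.0541, 'nl': 0.0487, 'nr': 0.0553}
```

{"fn": "send_rows", "kwargs": {
  "deltas": [
    [[0,0,0.0005,0,0,0,-1],[0,0,0.0005,0,0,0,-1],[0,0,0,0,0,0,-1]]
  ]
}}

```text
time_s: 22.62
position: [0.5073, -0.1434, 0.0734]
tool_rot: [[0.995, 0.102, 0.0], [0.102, -0.995, -0.0], [0.0, 0.0, -1.0]]
ft_force: [-0.3, 0.1, 2.3]
grip_width: -0.0001
gripper_force: 0.3
```

{"fn": "send_rows", "kwargs": {
  "deltas": [
    [[0,0,0.0005,0,0,0,-1],[0,0,0.0005,0,0,0,-1],[0,0,0,0,0,0,-1]]
  ]
}}

```text
time_s: 23.0
position: [0.5073, -0.1435, 0.073]
tool_rot: [[0.995, 0.102, 0.001], [0.102, -0.995, -0.0], [0.001, 0.001, -1.0]]
ft_force: [-1.8, 0.5, 8.1]
grip_width: -0.0002
gripper_force: 3.6
```

{"fn": "send_rows", "kwargs": {
  "deltas": [
    [[0,0,0.0005,0,0,0,-1],[0,0,0,0,0,0,-1]]
  ]
}}

```text
time_s: 23.25
position: [0.5074, -0.1435, 0.0728]
tool_rot: [[0.995, 0.103, 0.001], [0.103, -0.995, -0.001], [0.001, 0.001, -1.0]]
ft_force: [-2.4, 0.2, 10.3]
grip_width: 0.0
gripper_force: 5.3
```

Near-left is at its hard stop. Firm up, then move to near-right.

{"fn": "send_rows", "kwargs": {
  "deltas": [
    [[0,0,0.0005,0,0,0,-1],[0,0,0,0,0,0,-1],[0,0,-0.004,0,0,0,-1],[0,0,-0.018,0,0,0,-1],[0,0.025,0,0,0,0,-1],[0,0.03,0,0,0,0,-1],[0,0.025,0,0,0,0,-1],[0,0,0.008,0,0,0,-1],[0,0,0.003,0,0,0,-1],[0,0,0.001,0,0,0,-1],[0,0,0,0,0,0,-1]]
  ]
}}

```text
time_s: 24.62
position: [0.5154, -0.2224, 0.0815]
tool_rot: [[0.995, 0.103, -0.0], [0.103, -0.995, 0.0], [-0.0, -0.0, -1.0]]
ft_force: [-0.1, -0.5, 1.2]
grip_width: 0.0003
gripper_force: 0.0
```

```bash
python3 dz.py
```

```text
plate top: centre 0.0514 slopes x -0.001 y -0.058 tilt 0.058 n 1096
{'fl': 0.0473, 'fr': 0.0553, 'nl': 0.0474, 'nr': 0.0555}
```

{"fn": "send_rows", "kwargs": {
  "deltas": [
    [[0,0,0.0007,0,0,0,-1],[0,0,0.0006,0,0,0,-1],[0,0,0,0,0,0,-1]]
  ]
}}

```text
time_s: 25.05
position: [0.5154, -0.2229, 0.0801]
tool_rot: [[0.995, 0.102, -0.0], [0.102, -0.995, 0.0], [-0.0, -0.0, -1.0]]
ft_force: [-0.3, 0.2, 0.1]
grip_width: 0.0001
gripper_force: 0.0
```

{"fn": "send_rows", "kwargs": {
  "deltas": [
    [[0,0,0.0005,0,0,0,-1],[0,0,0.0005,0,0,0,-1],[0,0,0,0,0,0,-1]]
  ]
}}

```text
time_s: 25.42
position: [0.5154, -0.2229, 0.0791]
tool_rot: [[0.995, 0.102, -0.0], [0.102, -0.995, 0.0], [-0.0, -0.0, -1.0]]
ft_force: [0.3, -0.6, -0.2]
grip_width: 0.0003
gripper_force: 0.0
```

{"fn": "send_rows", "kwargs": {
  "deltas": [
    [[0,0,0.0005,0,0,0,-1],[0,0,0.0005,0,0,0,-1],[0,0,0,0,0,0,-1]]
  ]
}}

```text
time_s: 25.8
position: [0.5154, -0.223, 0.0781]
tool_rot: [[0.995, 0.102, -0.0], [0.102, -0.995, 0.0], [-0.0, -0.0, -1.0]]
ft_force: [-1.1, 0.2, 0.6]
grip_width: 0.0004
gripper_force: 0.0
```

Left side is home on both studs; tilt 0.058. Pressing near-right.

{"fn": "send_rows", "kwargs": {
  "deltas": [
    [[0,0,0.0005,0,0,0,-1],[0,0,0.0005,0,0,0,-1],[0,0,0,0,0,0,-1]]
  ]
}}

```text
time_s: 26.18
position: [0.5155, -0.223, 0.0773]
tool_rot: [[0.995, 0.102, 0.0], [0.102, -0.995, -0.0], [0.0, 0.0, -1.0]]
ft_force: [0.1, -0.3, 2.6]
grip_width: 0.0001
gripper_force: 1.2
```

{"fn": "send_rows", "kwargs": {
  "deltas": [
    [[0,0,0.0005,0,0,0,-1],[0,0,0.0005,0,0,0,-1],[0,0,0,0,0,0,-1]]
  ]
}}

```text
time_s: 26.55
position: [0.5156, -0.2231, 0.0765]
tool_rot: [[0.995, 0.102, 0.001], [0.102, -0.995, -0.001], [0.001, 0.001, -1.0]]
ft_force: [0.0, 0.4, 5.6]
grip_width: 0.0
gripper_force: 2.8
```

{"fn": "send_rows", "kwargs": {
  "deltas": [
    [[0,0,0.0005,0,0,0,-1],[0,0,0,0,0,0,-1]]
  ]
}}

```text
time_s: 26.8
position: [0.5156, -0.2231, 0.0762]
tool_rot: [[0.995, 0.102, 0.001], [0.102, -0.995, -0.001], [0.001, 0.001, -1.0]]
ft_force: [-0.4, 0.9, 7.6]
grip_width: 0.0003
gripper_force: 3.6
```

{"fn": "send_rows", "kwargs": {
  "deltas": [
    [[0,0,0.0005,0,0,0,-1],[0,0,0,0,0,0,-1]]
  ]
}}

```text
time_s: 27.05
position: [0.5156, -0.2232, 0.0758]
tool_rot: [[0.995, 0.102, 0.001], [0.102, -0.995, -0.001], [0.001, 0.001, -1.0]]
ft_force: [-1.8, 0.4, 9.0]
grip_width: 0.0
gripper_force: 4.3
```

{"fn": "send_rows", "kwargs": {
  "deltas": [
    [[0,0,0.0005,0,0,0,-1],[0,0,0,0,0,0,-1]]
  ]
}}

```text
time_s: 27.3
position: [0.5156, -0.2232, 0.0755]
tool_rot: [[0.995, 0.103, 0.001], [0.103, -0.995, -0.001], [0.001, 0.001, -1.0]]
ft_force: [-2.4, 1.0, 10.2]
grip_width: -0.0
gripper_force: 5.1
```

{"fn": "send_rows", "kwargs": {
  "deltas": [
    [[0,0,0.0005,0,0,0,-1],[0,0,0,0,0,0,-1]]
  ]
}}

```text
time_s: 27.55
position: [0.5155, -0.2231, 0.0744]
tool_rot: [[0.995, 0.102, 0.0], [0.102, -0.995, -0.0], [0.0, 0.0, -1.0]]
ft_force: [0.8, -0.6, -0.0]
grip_width: 0.0003
gripper_force: 0.0
```

{"fn": "send_rows", "kwargs": {
  "deltas": [
    [[0,0,0.0005,0,0,0,-1],[0,0,0,0,0,0,-1]]
  ]
}}

```text
time_s: 27.8
position: [0.5153, -0.2228, 0.0733]
tool_rot: [[0.995, 0.102, -0.001], [0.102, -0.995, 0.001], [-0.001, -0.001, -1.0]]
ft_force: [0.0, 0.4, 0.3]
grip_width: 0.0001
gripper_force: 0.0
```

Clicked. Following through to the hard stop.

{"fn": "send_rows", "kwargs": {
  "deltas": [
    [[0,0,0.0005,0,0,0,-1],[0,0,0.0005,0,0,0,-1],[0,0,0,0,0,0,-1]]
  ]
}}

```text
time_s: 28.18
position: [0.5154, -0.2229, 0.0726]
tool_rot: [[0.995, 0.102, -0.0], [0.102, -0.995, 0.0], [-0.0, -0.0, -1.0]]
ft_force: [-0.0, 0.7, 0.6]
grip_width: -0.0003
gripper_force: 0.4
```

{"fn": "send_rows", "kwargs": {
  "deltas": [
    [[0,0,0.0005,0,0,0,-1],[0,0,0.0005,0,0,0,-1],[0,0,0,0,0,0,-1]]
  ]
}}

```text
time_s: 28.55
position: [0.5154, -0.223, 0.0714]
tool_rot: [[0.995, 0.102, -0.0], [0.102, -0.995, 0.0], [-0.0, -0.0, -1.0]]
ft_force: [0.2, -1.0, 0.0]
grip_width: 0.0
gripper_force: 0.0
```

{"fn": "send_rows", "kwargs": {
  "deltas": [
    [[0,0,0.0005,0,0,0,-1],[0,0,0,0,0,0,-1]]
  ]
}}

```text
time_s: 28.8
position: [0.5154, -0.223, 0.071]
tool_rot: [[0.995, 0.102, -0.0], [0.102, -0.995, 0.0], [-0.0, -0.0, -1.0]]
ft_force: [-0.2, 0.3, -0.2]
grip_width: 0.0002
gripper_force: 0.0
```

```bash
python3 dz.py
```

```text
plate top: centre 0.0470 slopes x 0.001 y -0.002 tilt 0.002 n 1029
{'fl': 0.0469, 'fr': 0.0472, 'nl': 0.0468, 'nr': 0.0471}
```

The plate is already level within 0.002 rad; far-right seems to have followed. I'll press here to the hard stop, then check far-right.

{"fn": "send_rows", "kwargs": {
  "deltas": [
    [[0,0,0.0005,0,0,0,-1],[0,0,0.0005,0,0,0,-1],[0,0,0,0,0,0,-1]]
  ]
}}

```text
time_s: 29.22
position: [0.5155, -0.223, 0.0709]
tool_rot: [[0.995, 0.102, 0.0], [0.102, -0.995, -0.0], [0.0, 0.0, -1.0]]
ft_force: [-2.0, 0.6, 8.0]
grip_width: 0.0002
gripper_force: 3.7
```

{"fn": "send_rows", "kwargs": {
  "deltas": [
    [[0,0,0.0005,0,0,0,-1],[0,0,0.0005,0,0,0,-1],[0,0,0,0,0,0,-1]]
  ]
}}

```text
time_s: 29.6
position: [0.5155, -0.223, 0.0708]
tool_rot: [[0.995, 0.103, 0.001], [0.103, -0.995, -0.001], [0.001, 0.001, -1.0]]
ft_force: [-4.9, 2.4, 16.1]
grip_width: 0.0004
gripper_force: 8.0
```

{"fn": "send_rows", "kwargs": {
  "deltas": [
    [[0,0,0.0005,0,0,0,-1],[0,0,0.0003,0,0,0,-1],[0,0,0,0,0,0,-1]]
  ]
}}

```text
time_s: 29.98
position: [0.5155, -0.223, 0.0707]
tool_rot: [[0.995, 0.103, 0.001], [0.103, -0.995, -0.001], [0.001, 0.001, -1.0]]
ft_force: [-6.2, 3.2, 23.3]
grip_width: -0.0
gripper_force: 11.4
```

That push reached 23 N: I stepped too far against the hard stop, over your 20 N limit though under the 26 N cut-off. I'm backing off and will take smaller steps at far-right.

{"fn": "send_rows", "kwargs": {
  "deltas": [
    [[0,0,-0.004,0,0,0,-1],[0,0,-0.016,0,0,0,-1],[0.03,0,0,0,0,0,-1],[0.032,0,0,0,0,0,-1],[0.03,0,0,0,0,0,-1],[0,0,0.008,0,0,0,-1],[0,0,0.005,0,0,0,-1],[0,0,0.001,0,0,0,-1],[0,0,0,0,0,0,-1]]
  ]
}}

```text
time_s: 31.1
position: [0.6065, -0.2138, 0.0746]
tool_rot: [[0.995, 0.102, -0.0], [0.102, -0.995, 0.0], [-0.0, -0.0, -1.0]]
ft_force: [-0.3, -0.9, -0.0]
grip_width: -0.0002
gripper_force: 0.0
```

```bash
python3 dz.py
```

```text
plate top: centre 0.0470 slopes x -0.000 y -0.002 tilt 0.002 n 848
{'fl': 0.0469, 'fr': 0.0471, 'nl': 0.0469, 'nr': 0.0472}
```

{"fn": "send_rows", "kwargs": {
  "deltas": [
    [[0,0,0.0005,0,0,0,-1],[0,0,0.0005,0,0,0,-1],[0,0,0,0,0,0,-1]]
  ]
}}

```text
time_s: 31.52
position: [0.6069, -0.2135, 0.0733]
tool_rot: [[0.995, 0.102, -0.0], [0.102, -0.995, 0.0], [-0.0, -0.0, -1.0]]
ft_force: [-0.4, 0.5, 1.0]
grip_width: -0.0002
gripper_force: 0.0
```

{"fn": "send_rows", "kwargs": {
  "deltas": [
    [[0,0,0.0005,0,0,0,-1],[0,0,0.0005,0,0,0,-1],[0,0,0,0,0,0,-1]]
  ]
}}

```text
time_s: 31.9
position: [0.6069, -0.2135, 0.0723]
tool_rot: [[0.995, 0.102, -0.0], [0.102, -0.995, 0.0], [-0.0, -0.0, -1.0]]
ft_force: [0.2, -0.4, 0.6]
grip_width: -0.0002
gripper_force: 0.0
```

{"fn": "send_rows", "kwargs": {
  "deltas": [
    [[0,0,0.0005,0,0,0,-1],[0,0,0.0005,0,0,0,-1],[0,0,0,0,0,0,-1]]
  ]
}}

```text
time_s: 32.28
position: [0.6069, -0.2135, 0.0713]
tool_rot: [[0.995, 0.102, -0.0], [0.102, -0.995, 0.0], [-0.0, -0.0, -1.0]]
ft_force: [0.0, -0.4, -0.2]
grip_width: -0.0
gripper_force: 0.0
```

{"fn": "send_rows", "kwargs": {
  "deltas": [
    [[0,0,0.0005,0,0,0,-1],[0,0,0,0,0,0,-1]]
  ]
}}

```text
time_s: 32.52
position: [0.6069, -0.2136, 0.0709]
tool_rot: [[0.995, 0.102, 0.0], [0.102, -0.995, -0.0], [0.0, 0.0, -1.0]]
ft_force: [0.4, -0.6, 1.0]
grip_width: 0.0003
gripper_force: 0.4
```

{"fn": "send_rows", "kwargs": {
  "deltas": [
    [[0,0,0.0005,0,0,0,-1],[0,0,0,0,0,0,-1]]
  ]
}}

```text
time_s: 32.78
position: [0.607, -0.2136, 0.0709]
tool_rot: [[0.995, 0.102, 0.0], [0.102, -0.995, -0.0], [0.0, 0.0, -1.0]]
ft_force: [-1.9, 1.2, 4.7]
grip_width: 0.0
gripper_force: 2.6
```

{"fn": "send_rows", "kwargs": {
  "deltas": [
    [[0,0,0.0005,0,0,0,-1],[0,0,0,0,0,0,-1]]
  ]
}}

```text
time_s: 33.02
position: [0.607, -0.2136, 0.0708]
tool_rot: [[0.995, 0.102, 0.001], [0.102, -0.995, -0.0], [0.001, 0.001, -1.0]]
ft_force: [-3.2, 0.7, 8.0]
grip_width: 0.0
gripper_force: 4.3
```

{"fn": "send_rows", "kwargs": {
  "deltas": [
    [[0,0,0.0004,0,0,0,-1],[0,0,0,0,0,0,-1]]
  ]
}}

```text
time_s: 33.28
position: [0.607, -0.2136, 0.0708]
tool_rot: [[0.995, 0.103, 0.001], [0.103, -0.995, -0.001], [0.001, 0.001, -1.0]]
ft_force: [-4.0, 1.0, 11.9]
grip_width: -0.0005
gripper_force: 5.6
```

{"fn": "send_rows", "kwargs": {
  "deltas": [
    [[0,0,-0.005,0,0,0,-1],[0,0,-0.03,0,0,0,-1],[0,0,-0.05,0,0,0,-1],[0,0,-0.06,0,0,0,-1],[-0.046,-0.06,-0.04,0,0,0,-1],[-0.06,0,-0.01,0,0,0,-1],[-0.05,0,0,0,0,0,-1],[0,0,0,0,0,0,-1]]
  ]
}}

```text
time_s: 34.28
position: [0.4573, -0.1844, 0.2542]
tool_rot: [[0.995, 0.101, -0.0], [0.101, -0.995, -0.0], [-0.0, -0.0, -1.0]]
ft_force: [0.5, 0.4, 0.6]
grip_width: -0.0002
gripper_force: 0.0
```

```bash
python3 -c "
from dz import *
d=cam('scene');heights(d)
save(d,'pics/s5.png',(215,135,335,225),6.5)"
```

```text
plate top: centre 0.0470 slopes x -0.001 y -0.002 tilt 0.002 n 1059
{'fl': 0.0468, 'fr': 0.0471, 'nl': 0.0469, 'nr': 0.0472}
```

View pics/s5.png

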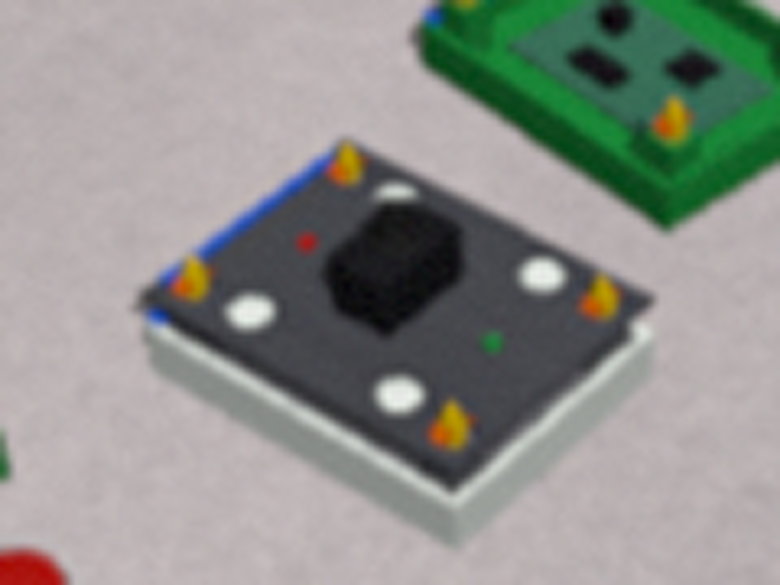

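All four studs show their orange barbs above the plate, at (190,280), (346,163), (602,298) and (451,428). The plate is level, the stripes match and the arm is clear, so I'm handing in.

```bash
python3 -c "
from rig import env
print(env.close_job())"
```

```text
the job is handed in; nothing more can be done
None
```

The panel is snapped home on all four studs, level and stripe to stripe, and the job is handed in; one push at the near-right corner briefly reached about 23 N at the hard stop, over your 20 N limit but under the 26 N fail limit.

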